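# Make up two forging tool kits

### The arm

A 7-joint arm with a two-finger parallel gripper is mounted at the origin on the work surface. World frame = base frame: x ahead of the robot, y to its left, z up, the work surface at z = 0. Lengths are in m, angles in rad, forces in N, time in s.
With the tool pointing down it reaches from about 0.4 to 0.85 m from the base axis. Payload 10.4 kg.
Tool frame: the origin (TCP) lies midway between the tips of the shut fingers; the grasp point (between the pads) lies 19 mm behind it; z points along the fingers, x is the direction in which the jaws open and shut, and the axes are right-handed (so a half turn about z gives the same grasp; the last joint's range is limited). The gripper opens to 85 mm and grips with 20 to 120 N. Pads are 22 mm wide; open, the fingers measure 114 mm over their backs; the gripper's body (76 mm by 85 mm) begins 54 mm behind the grasp point. The pads swing forward as they close: fully open they stand 13 mm farther back than shut.
Start: joints at [1.194, 0.332, -0.065, 1.46, 0.022, 1.35, -0.088], TCP at [0.217, -0.586, 0.231] pointing down, gripper open.
Joint ranges: [-2.6, 2.6], [-0.5, 2.12], [-1.47, 1.34], [0.16, 2.42], [-1.27, 4.41], [0.06, 2.06], [-2.6, 2.6]. Speed limits (rad/s): [2.22, 2.22, 2.79, 2.79, 3.14, 3.14, 3.14].

### API

Orientations are given as a unit quaternion [x, y, z, w].
In Python, from workcell import monitor, eyes, ticket, models gives the robot as it stands.
- The arm moves only by the tool servo_tool, never from a script. Its argument "motion" is a list of rows, each a list of 7 numbers: the opening, from 0 (shut) to 1 (fully open), then the shift along the tool's x, y, z in m, then the turn, a rotation vector about the tool's x, y, z in degrees. In form: [[fingers, tx, ty, tz, rx, ry, rz], ...]. A call has 1 to 20 rows; each row is the pose to reach, as a shift and turn from the pose commanded when the call began, along the tool's axes at that moment; what a row does not reach only later rows make up. A row lasts 1/8 s, in which the tool goes at most 62.5 mm and 10.7 degrees, less where a joint would pass 70% of its speed; a pose out of reach is approached as far as the arm can. A call with a gripper value outside its range is refused whole. The fingers move at their own pace and stop on an object; "grip_force" is the grip in N (left out, the last holds). Time passes only in rows, so rows that repeat a pose let the fingers close. It gives the time, the measured TCP pose, the force and the opening at its end, in the units of the state.
- monitor.get_obs(): the state, without advancing time (a new reading comes with each control period).
- eyes.camera(name): name is "scene" or "top" or "wrist"; returns (picture, depth): 480x640x3 uint8, blue, green, red; 480x640 float32, m along the optical axis (not along the pixel's ray), 0 where there is no reading.
- eyes.camera_info(name): a dict with "intrinsics" (3x3 intrinsics, pixels), "k1" (the pictures are not rectified: a ray, as slopes to the right and down, at radius r is drawn at 1 + k1 r^2 times it, then the intrinsics apply), "extrinsics" (4x4, takes a point from world to camera coordinates); the wrist camera has in their place "tool_from_camera" (4x4, takes a point from camera to tool coordinates, whose origin is the TCP and whose axes are the tool frame's). Camera axes: x right, y down, z forward; pixel columns grow to the right and rows downward; lengths in m; the calibration is good to about 2 mm. A picture is of the moment at which its call begins: read the wrist's pose just before it. camera_info takes no time and is no camera call.
- ticket.hand_in(): hands the job in, once; it reports no verdict.
Trained networks look in the newest picture that a camera, given by its name, has taken for a name from the list of things; names that differ only in an ending like _2 or _b are one class to them, and where a whole thing is asked for, a point or a joint stands for the part that bears it (a point fixed in the world has none). Each returns a list of dicts, best first, with "confidence" (0 to 1); they miss things now and then, are a little off and sometimes report something else, mostly with a low value. They report only what shows in the picture. A call takes as long as a camera call. They do not tell look-alikes from the thing itself.
- models.boxes_of(camera, thing): "point" ([x, y, z] in m, in the coordinates of the camera as it stood for that picture, good to about 4 mm: the middle of the surface that is visible of it).
The state is a dict: "clock": time; "joint_pos": joint angles; "joint_velocities": joint speeds; "tau": joint torques, N m; "position": TCP position; "ee_rot": TCP orientation; "ft_force": force on the tool from outside, world axes, zero at the start; "torque": the same for the moment, N m; "grip_width": opening from 0.0 (shut) to 1.0 (fully open).
Only numpy, scipy, OpenCV 4.12 (cv2) and the standard library are available. Lean on these libraries where they do the work, as an engineer would, in place of code of your own. Each camera call takes 0.05 s, during which the arm holds its last target. There are 200 camera calls.

### The job

Make up the two tool kits from the steel tooling on the bench: on the long three-cell board the stout drift in the cell next to the handle, the wide collar in the middle cell and the grooved swage block in the far cell; on the short two-cell board the slim drift next to the handle and the small collar in the other cell. Stand everything upright in the middle of its cell. Leave the hexagonal nut and the wax tin where they are.

Things in the scene. Friction and masses are not known exactly. Their poses are not given: they have to be found in the camera images.
- stout_drift_mid (a point): stout drift: steel round, 42 mm diameter for its lower 40 mm, then tapering to a blunt 22 mm nose at the top; 56 mm tall, about 0.5 kg. The point is its centre, 28 mm above its underside; z axis up; loose, standing upright on the bench at the start
- slim_drift_mid (a point): slim drift: steel round, 28 mm diameter for its lower 42 mm, then tapering to a 10 mm nose at the top; 60 mm tall, about 0.24 kg. The point is its centre, 30 mm above its underside; z axis up; loose, standing upright on the bench at the start
- wide_collar_mid (a point): wide collar: dark steel ring, outside diameter 66 mm, bore 44 mm, 44 mm tall, about 0.55 kg. The point is its centre, 22 mm above its underside; z is the bore's axis; z axis up; loose, standing upright on the bench at the start
- small_collar_mid (a point): small collar: dark steel ring, outside diameter 42 mm, bore 30 mm, 44 mm tall, about 0.22 kg. The point is its centre, 22 mm above its underside; z is the bore's axis; z axis up; loose, standing upright on the bench at the start
- swage_mid (a point): swage block: dark steel block, 42 x 42 mm and 44 mm tall, with an 18 mm wide, 12 mm deep groove across its top along its x axis (the two y faces are whole), about 0.48 kg. The point is its centre, 22 mm above its underside; z axis up; loose, standing upright on the bench at the start, turned any way
- long_board: long kit board, fixed; plywood plate 8 mm thick, 100 mm wide, cross battens (6 mm wide, 7 mm high) part it into three cells 74 mm long, open at the sides; a dark loop handle sticks out 35 mm at its -x end, nearest the robot. Origin: middle of the plate's underside, x along the cells away from the handle. Plate top z = 8 mm; cell middles at y = 0, x = -80 (by the handle), 0, +80 mm (far cell)
- short_board: short kit board, fixed; plywood plate 8 mm thick, 100 mm wide, cross battens (6 mm wide, 7 mm high) part it into two cells 74 mm long, open at the sides; a dark loop handle sticks out 35 mm at its -x end, nearest the robot. Origin: middle of the plate's underside, x along the cells away from the handle. Plate top z = 8 mm; cell middles at y = 0, x = -40 (by the handle) and +40 mm
- nut: steel hexagonal nut lying flat, 55 mm across the flats, 28 mm tall, standing among the tooling; origin at the centre of its underside; not part of any kit, to be left alone
- tin: flat round closed wax tin of bare metal with a slightly wider lid, 66 mm diameter, 24 mm tall, standing among the tooling; origin at the centre of its underside; not part of any kit, to be left alone
Mind the look-alikes: they are no part of the job. Leave any purple look-alike of the part that bears stout_drift_mid alone.

How it is judged:
By the outcome, as a careful person would: the job done as asked, in the order asked, and still so for the second after the job is handed in, with the robot touching nothing.
It also fails if it takes over 128 s, if anything falls off the work surface, if the arm or the gripper's body presses on something with over 40 N, if the wrist force passes 120 N, or if a joint passes its speed limit or range.

## Working session

There is one attempt and no reset: what is moved stays moved. The work goes in short steps, Python scripts to look and compute and a tool call to move; the robot and the scene stay as the last step left them, time stands still between calls to the robot, and variables do not carry over. Pictures are saved under pics/ and viewed, about 12 in all and at most 16, crops included, and the job is handed in when it is done.

Besides the shell and the picture viewer there is one more tool, called after "Emit:" in YAML: its name, and indented under it one key for each argument. servo_tool: Moves the arm, as the interface text tells. Its arguments: {"type":"object","properties":{"motion":{"type":"array"},"grip_force":{"type":"number"}},"required":["motion"]}

```bash
mkdir -p pics; ls
cat > h.py <<'E'
import numpy as np, cv2, sys
from scipy.spatial.transform import Rotation as R
from workcell import monitor, eyes, ticket, models
def TW():
    o=monitor.get_obs(); T=np.eye(4); T[:3,:3]=R.from_quat(o["ee_rot"]).as_matrix(); T[:3,3]=o["position"]; return T
def WC(name,T=None):  # world_from_camera
    i=eyes.camera_info(name)
    return (TW() if T is None else T)@np.array(i["tool_from_camera"]) if name=="wrist" else np.linalg.inv(np.array(i["extrinsics"]))
def rays(name,uv):
    i=eyes.camera_info(name);K=np.array(i["intrinsics"])
    return cv2.undistortPoints(np.array(uv,float).reshape(-1,1,2),K,np.array([i["k1"],0,0,0.])).reshape(-1,2)
def proj(name,P,T=None):
    i=eyes.camera_info(name);M=np.linalg.inv(WC(name,T))
    return cv2.projectPoints(np.array(P,float).reshape(-1,1,3),cv2.Rodrigues(M[:3,:3])[0],M[:3,3],np.array(i["intrinsics"]),np.array([i["k1"],0,0,0.]))[0].reshape(-1,2)
def cloud(name,depth,T=None):
    v,u=np.mgrid[0:480,0:640]; r=rays(name,np.c_[u.ravel(),v.ravel()]); d=depth.ravel()
    P=np.c_[r*d[:,None],d]; M=WC(name,T); W=P@M[:3,:3].T+M[:3,3]; W[d==0]=np.nan
    return W.reshape(480,640,3)
def towarp(img,name,z,x0,x1,y0,y1,s=1000,T=None): # ortho warp to plane z: rows = x decreasing, cols = y decreasing
    xs=np.arange(x1,x0,-1/s); ys=np.arange(y1,y0,-1/s); X,Y=np.meshgrid(xs,ys,indexing='ij')
    p=proj(name,np.c_[X.ravel(),Y.ravel(),np.full(X.size,z)],T).astype(np.float32).reshape(X.shape+(2,))
    return cv2.remap(img,p[...,0],p[...,1],cv2.INTER_LINEAR)
E
cat > a.py <<'E'
from h import *
o=monitor.get_obs(); print(o)
TH="stout_drift_mid slim_drift_mid wide_collar_mid small_collar_mid swage_mid long_board short_board nut tin".split()
for c in ["top","scene"]:
    p,d=eyes.camera(c); cv2.imwrite(f"pics/{c}0.png",p); np.savez(f"{c}0.npz",p=p,d=d)
    M=WC(c); print(c,M.round(3).tolist())
    for t in TH:
        for b in models.boxes_of(c,t):
            w=M[:3,:3]@np.array(b["point"])+M[:3,3]; print(c,t,round(b["confidence"],2),w.round(3),proj(c,w)[0].round())
E
python3 a.py
```

```text
pics
{'clock': 0.0, 'joint_pos': array([ 1.19437913,  0.33286451, -0.06469434,  1.46096288,  0.02158856,
        1.34990694, -0.0885166 ]), 'joint_velocities': array([ 3.57300902e-04, -7.03793655e-04, -1.32126539e-03, -3.32584776e-04,
       -7.14685480e-05,  1.68319129e-03, -1.03308144e-03]), 'tau': array([-2.75878174e-04, -6.25450230e+01,  4.88369528e-02, -3.91613746e+01,
        1.60568784e-02,  9.72759415e-03,  1.45346502e-05]), 'position': array([ 0.2164107 , -0.58592359,  0.23051022]), 'ee_rot': array([ 8.20511284e-01, -5.71629871e-01, -6.09956011e-04, -3.88815718e-04]), 'ft_force': array([-0.2314016 , -0.32392034, -0.13901965]), 'torque': array([-0.00965651,  0.02339501, -0.0271672 ]), 'grip_width': 1.002942303784032}
top [[-0.0, -0.993, 0.122, 0.451], [-0.999, -0.004, -0.035, 0.017], [0.035, -0.122, -0.992, 1.073], [0.0, 0.0, 0.0, 1.0]]
top stout_drift_mid 0.65 [0.662 0.143 0.044] [237. 201.]
top stout_drift_mid 0.57 [0.579 0.157 0.049] [228. 243.]
top stout_drift_mid 0.55 [0.568 0.065 0.048] [277. 249.]
top stout_drift_mid 0.43 [ 0.575 -0.07   0.049] [347. 245.]
top slim_dri
[... 662 characters left out ...]
, 0.575], [0.0, 0.0, 0.0, 1.0]]
scene stout_drift_mid 0.76 [0.594 0.167 0.038] [388. 297.]
scene stout_drift_mid 0.68 [0.584 0.078 0.04 ] [354. 269.]
scene stout_drift_mid 0.67 [0.677 0.152 0.036] [349. 318.]
scene slim_drift_mid 0.9 [0.699 0.068 0.036] [304. 298.]
scene wide_collar_mid 0.76 [ 0.586 -0.058  0.029] [303. 241.]
scene small_collar_mid 0.87 [0.474 0.123 0.03 ] [410. 258.]
scene swage_mid 0.91 [0.475 0.013 0.033] [366. 232.]
scene long_board 0.87 [ 0.517 -0.339  0.007] [247. 187.]
scene short_board 0.94 [0.51  0.339 0.01 ] [501. 338.]
scene nut 0.8 [ 0.453 -0.112  0.023] [331. 208.]
scene tin 0.9 [ 0.696 -0.065  0.022] [257. 267.]
scene tin 0.23 [ 0.521 -0.344  0.007] [245. 187.]
```

Run:
```python
from h import *
p=np.load("scene0.npz")["p"]; cv2.imwrite("pics/scene_crop.png",cv2.resize(p[180:380,220:560],None,fx=2.3,fy=2.3,interpolation=2))
p=np.load("top0.npz")["p"]; cv2.imwrite("pics/top_crop.png",cv2.resize(p[130:400,90:540],None,fx=1.75,fy=1.75,interpolation=2))
```

```text
(no output)
```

View pics/scene_crop.png

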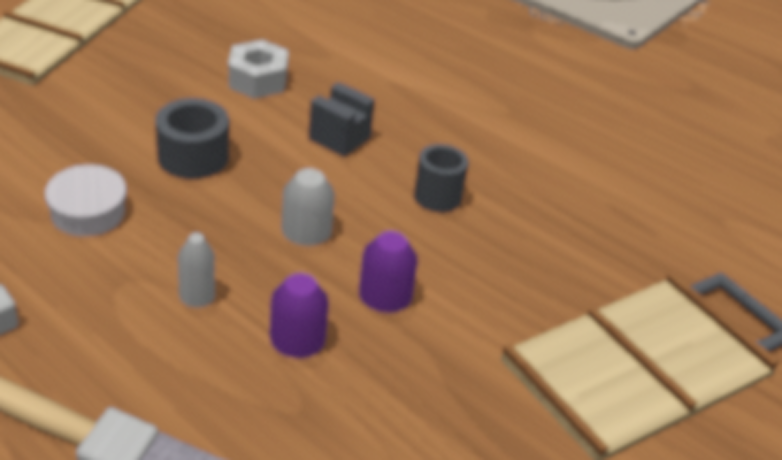

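View pics/top_crop.png

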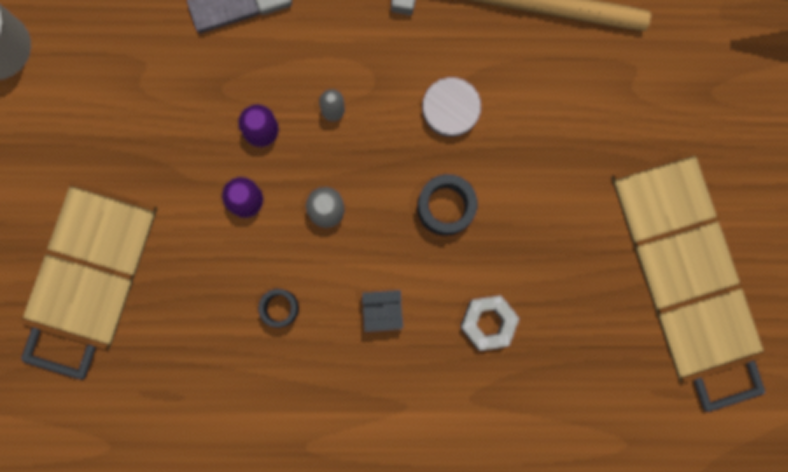

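Candidates (top crop): for the stout drift the grey one at (324,207), the purple look-alikes at (258,126) and (242,197), and the slim drift at (332,106). The collars are at (447,205) wide and (278,309) small, the nut at (490,323), the tin at (451,106) and the swage at (381,311). I choose the grey stout drift at about (0.57, 0.065).

```bash
cat > b.py <<'E'
from h import *
for c in ["top","scene"]:
    f=np.load(f"{c}0.npz"); W=cloud(c,f["d"]); z=W[...,2]
    tb=z[(abs(W[...,0]-.55)<.2)&(abs(W[...,1])<.25)&(z<.012)]; print(c,"table z",np.nanmedian(tb),np.nanstd(tb))
    m=((z>.014)&(z<.09)&(abs(W[...,0]-.57)<.17)&(W[...,1]>-.17)&(W[...,1]<.22)).astype(np.uint8)
    n,l,s,_=cv2.connectedComponentsWithStats(m)
    for i in range(1,n):
        if s[i,4]<60: continue
        P=W[l==i]; P=P[~np.isnan(P[:,0])]; zt=np.percentile(P[:,2],95); t=P[P[:,2]>zt-.006]
        (cx,cy),r=cv2.minEnclosingCircle(t[:,:2].astype(np.float32)); col=f["p"][l==i].mean(0).round()
        print(c,"n",len(P),"ztop %.3f"%zt,"circ %.4f %.4f r %.4f"%(cx,cy,r),"mean",t[:,:2].mean(0).round(4),"all",((np.percentile(P[:,:2],2,0)+np.percentile(P[:,:2],98,0))/2).round(4),col,"rect",[np.round(q,3) for q in cv2.minAreaRect(t[:,:2].astype(np.float32)*1)] )
    hsv=cv2.cvtColor(f["p"],cv2.COLOR_BGR2HSV); 
    for nm,x,y in [("long",.505,-.343),("short",.501,.336)]:
        k=(abs(W[...,0]-x)<.17)&(abs(W[...,1]-y)<.1)&(z>-.01)&(z<.03)&(f["p"][...,2]>150)&(f["p"][...,1]>120)
        P=W[k]; 
        r=cv2.minAreaRect((P[:,:2]*1000).astype(np.float32)); print(c,nm,len(P),"z",np.median(P[:,2]).round(4),np.round(r[0],1),np.round(r[1],1),round(r[2],1))
E
python3 b.py; python3 -c "
from h import *
i=eyes.camera_info('wrist');print(np.array(i['tool_from_camera']).round(3),np.array(i['intrinsics']),i['k1'])
print(R.from_quat(monitor.get_obs()['ee_rot']).as_matrix().round(3))"
```

```text
top table z -0.0008504085616169998 0.0020610166674587304
top n 841 ztop 0.026 circ 0.6886 -0.0731 r 0.0332 mean [ 0.6885 -0.0735] all [ 0.6887 -0.0736] [172. 170. 179.] rect [array([ 0.689, -0.073]), array([0.064, 0.065]), np.float64(31.913)]
top n 192 ztop 0.059 circ 0.6882 0.0629 r 0.0078 mean [0.6877 0.0628] all [0.6873 0.0625] [80. 84. 87.] rect [array([0.688, 0.062]), array([0.014, 0.014]), np.float64(85.665)]
top n 407 ztop 0.057 circ 0.6639 0.1455 r 0.0146 mean [0.6641 0.1453] all [0.6634 0.1441] [86. 32. 71.] rect [array([0.664, 0.146]), array([0.026, 0.027]), np.float64(33.966)]
top n 402 ztop 0.057 circ 0.5824 0.1611 r 0.0153 mean [0.5822 0.1609] all [0.582  0.1606] [87. 32. 72.] rect [array([0.583, 0.161]), array([0.029, 0.026]), np.float64(13.567)]
top n 592 ztop 0.046 circ 0.5745 -0.0674 r 0.0329 mean [ 0.574  -0.0669] all [ 0.5736 -0.0665] [64. 63. 64.] rect [array([ 0.575, -0.067]), array([0.064, 0.064]), np.float64(44.879)]
top n 383 ztop 0.057 circ 0.5713 0.0682 r 0.0154 mean [0.5715 0.0688] all [0.5709 0.0687] [100. 103. 105.] rect [array([0.572, 0.069]), array([0.0
[... 2143 characters left out ...]
92, 0.063]), array([0.012, 0.015]), np.float64(47.195)]
scene n 655 ztop 0.056 circ 0.6686 0.1464 r 0.0147 mean [0.669  0.1466] all [0.6707 0.1474] [114.  49.  96.] rect [array([0.669, 0.146]), array([0.026, 0.026]), np.float64(80.117)]
scene long 2048 z 0.0071 [ 504.3 -342.9] [338.4 199.1] 0.1
scene short 5217 z 0.0076 [501.  335.9] [199.8 339.9] 90.0
[[ 1.     0.     0.001 -0.   ]
 [-0.001  0.964  0.266 -0.068]
 [-0.001 -0.266  0.964 -0.143]
 [ 0.     0.     0.     1.   ]] [[427.49772858   0.         318.99465722]
 [  0.         427.49772858 238.63993999]
 [  0.           0.           1.        ]] -0.05633194920721882
[[ 0.346 -0.938  0.   ]
 [-0.938 -0.346 -0.   ]
 [ 0.    -0.    -1.   ]]
```

Emit:
servo_tool:
  motion:
    - [1, -0.132, -0.351, -0.02, 0, 0, 0]
    - [1, -0.132, -0.351, -0.02, 0, 0, 0]
    - [1, -0.132, -0.351, -0.02, 0, 0, 0]
    - [1, -0.132, -0.351, -0.02, 0, 0, 0]
    - [1, -0.132, -0.351, -0.02, 0, 0, 0]
    - [1, -0.132, -0.351, -0.02, 0, 0, 0]
    - [1, -0.132, -0.351, -0.02, 0, 0, 0]
    - [1, -0.132, -0.351, -0.02, 0, 0, 0]
    - [1, -0.132, -0.351, -0.02, 0, 0, 0]
    - [1, -0.132, -0.351, -0.02, 0, 0, 0]
  grip_force: 50

```text
clock: 2.25
position: [0.4992, -0.342, 0.2514]
ee_rot: [0.82, -0.573, 0.0, 0.0]
ft_force: [-0.2, 0.6, -0.4]
grip_width: 1.001
```

```bash
cat >> h.py <<'E'
def shot(tag):
    T=TW(); p,d=eyes.camera("wrist"); cv2.imwrite(f"pics/{tag}.png",p); np.savez(f"{tag}.npz",p=p,d=d,T=T); return p,d,T
def togo(x,y,z,az=None):  # shift in current tool axes and turn about tool z
    T=TW(); s=T[:3,:3].T@(np.array([x,y,z])-T[:3,3]); a=np.degrees(np.arctan2(T[1,0],T[0,0]))
    t=0 if az is None else ((a-az+180)%360-180)
    print("togo",s.round(4),"turn rz",round(t,1),"az now",round(a,1),"tilt",R.from_matrix(T[:3,:3]@np.diag([1,-1,-1]).T).as_rotvec(degrees=True).round(2))
E
python3 - <<'E'
from h import *
p,d,T=shot("lb"); print(T.round(4).tolist(), monitor.get_obs()["clock"],monitor.get_obs()["joint_pos"].round(2))
W=cloud("wrist",d,T)
g=towarp(p,"wrist",.008,.35,.67,-.47,-.2,2000,T); cv2.imwrite("pics/lb_o.png",g)
z=W[...,2]; print(np.nanmedian(z[(z<.004)]))
E
```

```text
[[0.3445, -0.9388, -0.0001, 0.4992], [-0.9388, -0.3445, -0.0004, -0.342], [0.0004, 0.0002, -1.0, 0.2514], [0.0, 0.0, 0.0, 1.0]] 2.3 [ 0.75  0.29 -0.28  1.48  0.08  1.38 -0.75]
0.0002222874681732101
```

View pics/lb_o.png

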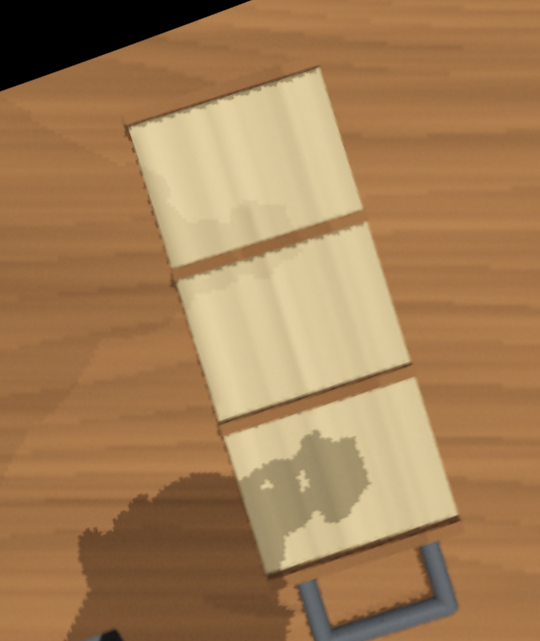

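The rectified view shows the three cells: far middle at px (246,168), centre (294,323), near (341,476). These agree with the top camera to 1–2 mm. Next I go over the stout drift.

Emit:
servo_tool:
  motion:
    - [1, -0.36, -0.211, 0.05, 0, 0, 0]
    - [1, -0.36, -0.211, 0.05, 0, 0, 0]
    - [1, -0.36, -0.211, 0.05, 0, 0, 0]
    - [1, -0.36, -0.211, 0.05, 0, 0, 0]
    - [1, -0.36, -0.211, 0.05, 0, 0, 0]
    - [1, -0.36, -0.211, 0.05, 0, 0, 0]
    - [1, -0.36, -0.211, 0.05, 0, 0, 0]
    - [1, -0.36, -0.211, 0.05, 0, 0, 0]
    - [1, -0.36, -0.211, 0.05, 0, 0, 0]
    - [1, -0.36, -0.211, 0.05, 0, 0, 0]

```text
clock: 3.55
position: [0.5735, 0.068, 0.2014]
ee_rot: [0.82, -0.573, 0.0, 0.0]
ft_force: [0.2, 0.3, 0.0]
grip_width: 0.998
```

```bash
cat > c.py <<'E'
from h import *
def parts(tag,near=None):
    p,d,T=shot(tag); W=cloud("wrist",d,T); z=W[...,2]; print("T",T[:3,3].round(4),"clock",monitor.get_obs()["clock"])
    n,l,s,_=cv2.connectedComponentsWithStats(((z>.014)&(z<.09)).astype(np.uint8))
    for i in range(1,n):
        if s[i,4]<150: continue
        P=W[l==i]; zt=np.percentile(P[:,2],95); t=P[P[:,2]>zt-.006]
        (cx,cy),r=cv2.minEnclosingCircle(t[:,:2].astype(np.float32))
        q=cv2.minAreaRect((t[:,:2]*1000).astype(np.float32))
        print("px",s[i,:4],"ztop %.3f circ %.4f %.4f r %.4f"%(zt,cx,cy,r),"mean",t[:,:2].mean(0).round(4),"col",p[l==i].mean(0).round(),"rect",np.round(q[0],1),np.round(q[1],1),round(q[2],1))
if __name__=="__main__": parts(sys.argv[1])
E
python3 c.py w1; python3 -c "
import cv2;p=cv2.imread('pics/w1.png');cv2.imwrite('pics/w1c.png',p)
from h import *; togo(.573,.069,.003)"
```

```text
T [0.5735 0.068  0.2014] clock 3.6
px [228  20  65  69] ztop 0.057 circ 0.6648 0.1439 r 0.0149 mean [0.6648 0.1435] col [140.  63. 115.] rect [665.1 143.7] [28.5 28.4] 16.9
px [364  40  45  47] ztop 0.060 circ 0.6891 0.0617 r 0.0083 mean [0.6884 0.0618] col [141. 144. 142.] rect [689.1  61.5] [15.1 15.4] 19.5
px [ 0 67 84 66] ztop 0.016 circ 0.5832 0.2945 r 0.0372 mean [0.5815 0.2944] col [ 76. 121. 166.] rect [581.5 295.1] [74.1  7. ] 72.9
px [507  89  89  90] ztop 0.026 circ 0.6893 -0.0746 r 0.0335 mean [ 0.6899 -0.0733] col [220. 218. 221.] rect [689.7 -74.6] [65.1 65.4] 37.5
px [173 131  65  59] ztop 0.057 circ 0.5838 0.1603 r 0.0148 mean [0.5843 0.1593] col [139.  60. 113.] rect [583.6 160.1] [27.6 28.1] 42.3
px [  0 184  37  31] ztop 0.016 circ 0.4995 0.2990 r 0.0170 mean [0.4994 0.2985] col [ 76. 119. 164.] rect [499.7 298.9] [33.5  7.8] 72.7
px [291 185  56  62] ztop 0.057 circ 0.5726 0.0685 r 0.0147 mean [0.5736 0.0686] col [163. 166. 163.] rect [572.4  68.2] [28.1 28.4] 41.5
px [436 226  96  90] ztop 0.045 circ 0.5753 -0.0679 r 0.0334 mean [ 0.5784 -0.0669] col [92. 89. 85.] rect [577.3 -68.1] [65.5 62. ] 88.7
px [190 291  53  63] ztop 0.045 circ 0.4606 0.1175 r 0.0211 mean [0.4635 0.1141] col [60. 58. 56.] rect [461.6 114.9] [41.7 36.2] 20.5
px [313 331  64  75] ztop 0.045 circ 0.4580 0.0039 r 0.0295 mean [0.4585 0.0042] col [98. 95. 91.] rect [457.2   3.6] [44.6 42.3] 4.8
px [426 379  41  63] ztop 0.029 circ 0.4422 -0.1018 r 0.0286 mean [ 0.4466 -0.0968] col [176. 178. 176.] rect [443.  -96.9] [23.8 55.3] 82.0
togo [-0.0011  0.0002  0.1985] turn rz 0 az now -69.9 tilt [-2.000e-02 -4.000e-02 -6.987e+01]
```

View pics/w1.png

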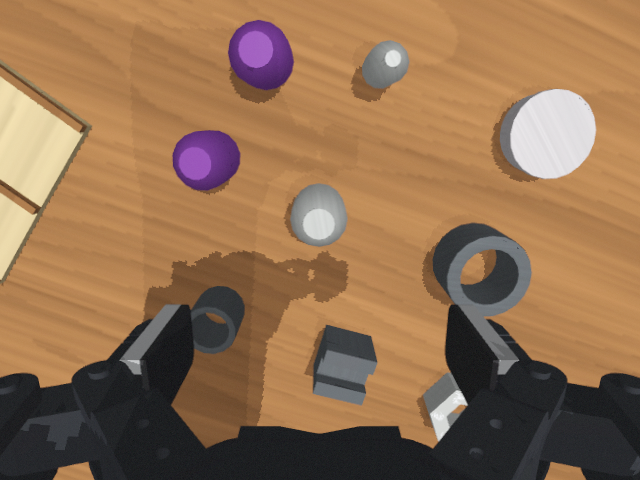

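Wrist view: grey stout drift at (318,215), no other part under the fingers' path; heights agree (57 mm top). Descend and grip.

Emit:
servo_tool:
  motion:
    - [1, -0.001, 0, 0.06, 0, 0, 0]
    - [1, -0.001, 0, 0.12, 0, 0, 0]
    - [1, -0.001, 0, 0.17, 0, 0, 0]
    - [1, -0.001, 0, 0.198, 0, 0, 0]
    - [1, -0.001, 0, 0.198, 0, 0, 0]
    - [0.3, -0.001, 0, 0.198, 0, 0, 0]
    - [0.3, -0.001, 0, 0.198, 0, 0, 0]
    - [0.3, -0.001, 0, 0.198, 0, 0, 0]
    - [0.3, -0.001, 0, 0.198, 0, 0, 0]
    - [0.3, -0.001, 0, 0.198, 0, 0, 0]
    - [0.3, -0.001, 0, 0.198, 0, 0, 0]
  grip_force: 60

```text
clock: 4.97
position: [0.5742, 0.0704, 0.0052]
ee_rot: [0.82, -0.572, 0.001, -0.0]
ft_force: [-1.8, -2.5, 8.7]
grip_width: 0.478
```

Emit:
servo_tool:
  motion:
    - [0.3, -0.001, 0, -0.03, 0, 0, 0]
    - [0.3, -0.001, 0, -0.08, 0, 0, 0]
    - [0.3, 0.364, 0.283, -0.1, 0, 0, 3]
    - [0.3, 0.364, 0.283, -0.1, 0, 0, 3]
    - [0.3, 0.364, 0.283, -0.1, 0, 0, 3]
    - [0.3, 0.364, 0.283, -0.1, 0, 0, 3]
    - [0.3, 0.364, 0.283, -0.1, 0, 0, 3]
    - [0.3, 0.364, 0.283, -0.1, 0, 0, 3]
    - [0.3, 0.364, 0.283, -0.1, 0, 0, 3]
    - [0.3, 0.364, 0.283, -0.1, 0, 0, 3]
    - [0.3, 0.364, 0.283, -0.1, 0, 0, 3]
    - [0.3, 0.364, 0.283, -0.06, 0, 0, 3]
    - [0.3, 0.364, 0.283, -0.06, 0, 0, 3]
    - [0.3, 0.364, 0.283, -0.06, 0, 0, 3]

```text
clock: 6.72
position: [0.4343, -0.3681, 0.0645]
ee_rot: [0.806, -0.592, 0.0, -0.0]
ft_force: [0.4, -0.5, -3.7]
grip_width: 0.477
```

Run:
```python
from h import *
togo(.4325,-.3705,.011,-72.9); p,d,T=shot("pl1"); W=cloud("wrist",d,T); z=W[...,2]
o=monitor.get_obs(); print(o["ft_force"].round(1))
# object nose
v=np.linalg.norm(W[...,:2]-T[:2,3],axis=2)<.03
zz=z[v&(z<.16)]; 
m=v&(z>.05)&(z<.14); print(np.nanpercentile(z[m],[1,50,99]).round(4)); t=W[m&(z>np.nanpercentile(z[m],99)-.006)]; print(t.mean(0).round(4), cv2.minEnclosingCircle(t[:,:2].astype(np.float32)))
```

```text
togo [0.0017 0.0025 0.0535] turn rz 0.2 az now -72.7 tilt [ 1.000e-02 -4.000e-02 -7.266e+01]
[-0.2 -0.  -4.1]
[0.0641 0.107  0.1396]
[ 0.4488 -0.3639  0.1377] ((0.45053648948669434, -0.3629763126373291), 0.0246578436344862)
```

View pics/pl1.png

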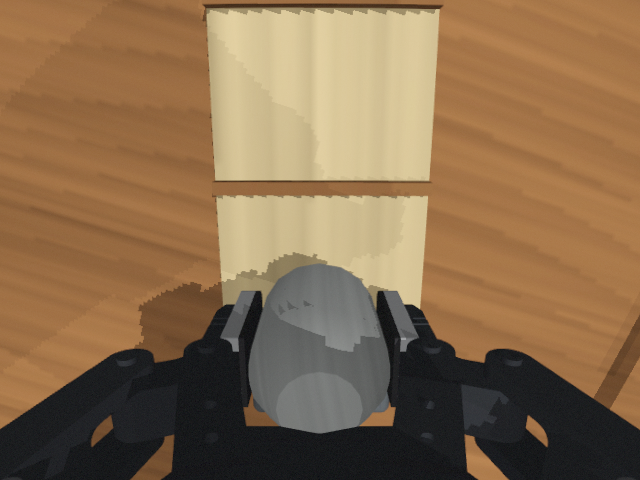

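Run:
```python
from h import *
f=np.load("pl1.npz"); T=f["T"]; M=WC("wrist",T)
for uv in [(320,403),(320,402)]:
    r=rays("wrist",[uv])[0]; v=M[:3,:3]@np.array([r[0],r[1],1]); 
    for z in (.1153,.113):
        P=M[:3,3]+v*(z-M[2,3])/v[2]; print(uv,z,P.round(4),"tool",(np.linalg.inv(T)@np.r_[P,1])[:3].round(4))
W=cloud("wrist",f["d"],T); print(W[380:432:8,320].round(4))
g=[W[r,320] for r in range(300,430,10)]; print(np.round(g,4)[:,2])
togo(.4325,-.3705,.011,-72.9)
```

```text
(320, 403) 0.1153 [ 0.434  -0.3683  0.1153] tool [ 0.0001  0.0003 -0.0508]
(320, 403) 0.113 [ 0.4324 -0.3688  0.113 ] tool [ 0.0001  0.0021 -0.0485]
(320, 402) 0.1153 [ 0.4343 -0.3682  0.1153] tool [ 0.0001  0.0001 -0.0508]
(320, 402) 0.113 [ 0.4327 -0.3687  0.113 ] tool [ 0.0001  0.0018 -0.0485]
[[ 0.4402 -0.3663  0.115 ]
 [ 0.4384 -0.3669  0.1156]
 [ 0.4359 -0.3677  0.1152]
 [ 0.4339 -0.3683  0.1155]
 [ 0.4319 -0.369   0.1159]
 [ 0.4299 -0.3696  0.1164]
 [ 0.4268 -0.3706  0.1154]]
[0.094  0.0998 0.1021 0.1053 0.1084 0.1098 0.1122 0.1151 0.115  0.1152
 0.116  0.1158 0.1164]
togo [0.0012 0.0026 0.0539] turn rz 0.2 az now -72.7 tilt [  0.    -0.11 -72.68]
```

Emit:
servo_tool:
  motion:
    - [0.3, 0.0015, 0.002, 0.03, 0, 0, 0]
    - [0.3, 0.0015, 0.002, 0.045, 0, 0, 0]
    - [0.3, 0.0015, 0.002, 0.05, 0, 0, 0]
    - [0.3, 0.0015, 0.002, 0.052, 0, 0, 0]
    - [0.3, 0.0015, 0.002, 0.052, 0, 0, 0]

```text
clock: 7.4
position: [0.4324, -0.3706, 0.0133]
ee_rot: [0.805, -0.593, 0.0, 0.0]
ft_force: [-7.1, 4.7, 10.1]
grip_width: 0.474
```

Emit:
servo_tool:
  motion:
    - [0.7, 0, 0, 0, 0, 0, 0]
    - [1, 0, 0, 0, 0, 0, 0]
    - [1, 0, 0, 0, 0, 0, 0]
    - [1, 0, 0, 0, 0, 0, 0]
    - [1, 0, 0, -0.05, 0, 0, 0]
    - [1, 0, 0, -0.11, 0, 0, 0]
    - [1, 0, 0, -0.17, 0, 0, 0]
    - [1, 0, 0, -0.19, 0, 0, 0]
    - [1, 0, 0, -0.19, 0, 0, 0]

```text
clock: 8.52
position: [0.4328, -0.3712, 0.203]
ee_rot: [0.805, -0.593, 0.002, 0.0]
ft_force: [0.1, 0.1, -0.2]
grip_width: 1.002
```

```bash
python3 c.py c1
python3 - <<'E'
from h import *
f=np.load("c1.npz");T=f["T"]
g=towarp(f["p"],"wrist",.008,.38,.62,-.44,-.26,2500,T); cv2.imwrite("pics/c1o.png",g)
togo(.5753,-.0679,.2); togo(.5753,-.0679,.003)
E
```

```text
T [ 0.4328 -0.3712  0.203 ] clock 8.575
px [247  43 140  10] ztop 0.016 circ 0.5482 -0.3340 r 0.0505 mean [ 0.548  -0.3348] col [ 71. 113. 160.] rect [ 547.6 -334.2] [  6.2 100.7] 17.5
px [ 0 62 45 79] ztop 0.029 circ 0.4458 -0.1273 r 0.0279 mean [ 0.447  -0.1341] col [166. 167. 165.] rect [ 446.9 -134.7] [55.2 26.9] 8.3
px [549 136  91 199] ztop 0.082 circ 0.4741 -0.5575 r 0.0629 mean [ 0.4888 -0.5594] col [154. 156. 155.] rect [ 474.6 -565.9] [125.4  31.6] 3.8
px [252 154 130   8] ztop 0.016 circ 0.4702 -0.3581 r 0.0496 mean [ 0.472  -0.3575] col [ 69. 109. 152.] rect [ 472.  -357.6] [ 5.6 99. ] 17.3
px [289 188  58  64] ztop 0.065 circ 0.4304 -0.3710 r 0.0147 mean [ 0.4312 -0.3705] col [148. 150. 148.] rect [ 430.5 -370.9] [28.3 28.2] 62.5
px [256 254 122   8] ztop 0.016 circ 0.3936 -0.3819 r 0.0494 mean [ 0.3954 -0.3816] col [ 64. 103. 146.] rect [ 395.4 -381.3] [ 6.7 98.6] 17.2
px [565 332  75  56] ztop 0.068 circ 0.3955 -0.6357 r 0.0093 mean [ 0.3977 -0.6312] col [48. 62. 36.] rect [ 398.5 -633.2] [ 8.8 18.3] 39.2
px [544 462  42  18] ztop 0.082 circ 0.3012 -0.6290 r 0.0063 mean [ 0.3022 -0.6298] col [47. 60. 35.] rect [ 301.4 -630.2] [12.3  3.3] 9.2
togo [-0.2467 -0.2266  0.0011] turn rz 0 az now -72.7 tilt [-1.000e-02 -3.000e-02 -7.273e+01]
togo [-0.2468 -0.2265  0.1981] turn rz 0 az now -72.7 tilt [-1.000e-02 -3.000e-02 -7.273e+01]
```

View pics/c1o.png

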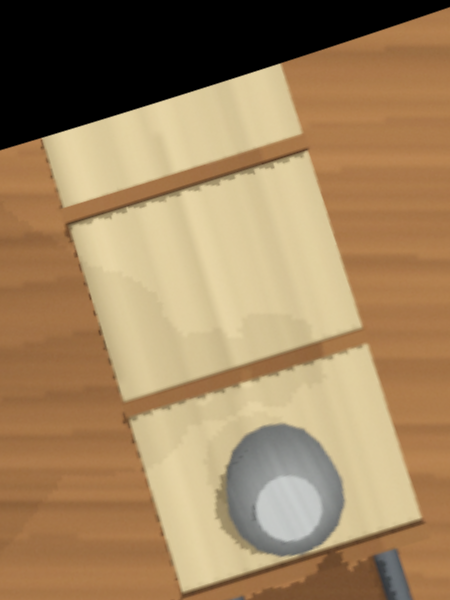

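Stout drift stands in the near cell (nose at (287,508) px), about 2 mm short of the middle, which is acceptable. Next is the wide collar.

Emit:
servo_tool:
  motion:
    - [1, -0.247, -0.227, 0.05, 0, 0, 0]
    - [1, -0.247, -0.227, 0.05, 0, 0, 0]
    - [1, -0.247, -0.227, 0.05, 0, 0, 0]
    - [1, -0.247, -0.227, 0.05, 0, 0, 0]
    - [1, -0.247, -0.227, 0.05, 0, 0, 0]
    - [1, -0.247, -0.227, 0.05, 0, 0, 0]
    - [1, -0.247, -0.227, 0.05, 0, 0, 0]
    - [1, -0.247, -0.227, 0.05, 0, 0, 0]
    - [1, -0.247, -0.227, 0.11, 0, 0, 0]
    - [1, -0.247, -0.227, 0.16, 0, 0, 0]
    - [1, -0.247, -0.227, 0.19, 0, 0, 0]
    - [1, -0.247, -0.227, 0.201, 0, 0, 0]
    - [1, -0.247, -0.227, 0.201, 0, 0, 0]

```text
clock: 10.2
position: [0.5754, -0.0683, 0.0004]
ee_rot: [0.805, -0.593, -0.0, 0.0]
ft_force: [-0.7, 0.1, 0.0]
grip_width: 1.005
```

Emit:
servo_tool:
  motion:
    - [0.6, 0, 0, 0, 0, 0, 0]
    - [0.6, 0, 0, 0, 0, 0, 0]
    - [0.6, 0, 0, 0, 0, 0, 0]
    - [0.6, 0, 0, 0, 0, 0, 0]
    - [0.6, 0, 0, 0, 0, 0, 0]

```text
clock: 10.82
position: [0.5767, -0.068, 0.0024]
ee_rot: [0.805, -0.593, 0.001, -0.0]
ft_force: [-2.9, -1.0, 7.1]
grip_width: 0.773
```

```bash
python3 -c "
from h import *
togo(.51,-.346,.06,-72.9);togo(.576,-.068,.0)"
```

```text
togo [ 0.2458  0.146  -0.0574] turn rz 0.2 az now -72.7 tilt [ 4.000e-02 -1.700e-01 -7.274e+01]
togo [-0.0002  0.0007  0.0024] turn rz 0 az now -72.7 tilt [ 4.000e-02 -1.700e-01 -7.274e+01]
```

Emit:
servo_tool:
  motion:
    - [0.6, 0, 0, -0.04, 0, 0, 0]
    - [0.6, 0, 0, -0.09, 0, 0, 0]
    - [0.6, 0.246, 0.146, -0.1, 0, 0, 0]
    - [0.6, 0.246, 0.146, -0.1, 0, 0, 0]
    - [0.6, 0.246, 0.146, -0.1, 0, 0, 0]
    - [0.6, 0.246, 0.146, -0.1, 0, 0, 0]
    - [0.6, 0.246, 0.146, -0.1, 0, 0, 0]
    - [0.6, 0.246, 0.146, -0.1, 0, 0, 0]
    - [0.6, 0.246, 0.146, -0.1, 0, 0, 0]
    - [0.6, 0.246, 0.146, -0.05, 0, 0, 0]
    - [0.6, 0.246, 0.146, -0.05, 0, 0, 0]
    - [0.6, 0.246, 0.146, -0.05, 0, 0, 0]

```text
clock: 12.32
position: [0.5102, -0.345, 0.0518]
ee_rot: [0.806, -0.592, 0.001, -0.0]
ft_force: [0.7, -0.3, -5.3]
grip_width: 0.769
```

```bash
cat > e.py <<'E'
from h import *
x,y,h=map(float,sys.argv[2:5]); togo(x,y,.01,-72.9 if y<0 else 73.1); p,d,T=shot(sys.argv[1]); W=cloud("wrist",d,T); z=W[...,2]
o=monitor.get_obs(); print(o["ft_force"].round(1),o["grip_width"],o["clock"])
L=(W-T[:3,3])@T[:3,:3]; zt=h+T[2,3]  # held top expected
m=(abs(z-zt)<.006)&(abs(L[...,0])<.03)&(abs(L[...,1])<.045)
t=L[m]; print("held top tool xy circ",cv2.minEnclosingCircle(t[:,:2].astype(np.float32)),"mean",t.mean(0).round(4),"z med",np.median(z[m]).round(4),len(t), "rect",cv2.minAreaRect((t[:,:2]*1000).astype(np.float32)))
E
python3 e.py pl2 .51 -.346 .0416
```

```text
togo [0.0008 0.0006 0.0418] turn rz 0.3 az now -72.6 tilt [ 3.000e-02 -8.000e-02 -7.265e+01]
[ 0.3 -0.1 -5. ] 0.7706716942616867 12.375
held top tool xy circ ((-0.0003469366056378931, 0.000789776851888746), 0.032976649701595306) mean [-0.     -0.0114 -0.041 ] z med 0.0932 17015 rect ((0.002590179443359375, -5.074489593505859), (59.997276306152344, 53.70668029785156), 0.009748253040015697)
```

Emit:
servo_tool:
  motion:
    - [0.6, 0.001, 0, 0.025, 0, 0, 0]
    - [0.6, 0.001, 0, 0.036, 0, 0, 0]
    - [0.6, 0.001, 0, 0.041, 0, 0, 0]
    - [0.6, 0.001, 0, 0.042, 0, 0, 0]
    - [0.6, 0.001, 0, 0.042, 0, 0, 0]

```text
clock: 13.0
position: [0.5097, -0.3466, 0.0105]
ee_rot: [0.805, -0.593, 0.0, 0.0]
ft_force: [-7.6, 4.1, 7.2]
grip_width: 0.768
```

Emit:
servo_tool:
  motion:
    - [0.85, 0, 0, 0, 0, 0, 0]
    - [1, 0, 0, 0, 0, 0, 0]
    - [1, 0, 0, 0, 0, 0, 0]
    - [1, 0, 0, 0, 0, 0, 0]
    - [1, 0, 0, -0.04, 0, 0, 0]
    - [1, 0, 0, -0.1, 0, 0, 0]
    - [1, 0, 0, -0.16, 0, 0, 0]
    - [1, 0, 0, -0.19, 0, 0, 0]
    - [1, 0, 0, -0.19, 0, 0, 0]

```text
clock: 14.12
position: [0.5108, -0.3472, 0.2014]
ee_rot: [0.805, -0.593, 0.003, -0.0]
ft_force: [-0.6, -0.7, -1.0]
grip_width: 0.998
```

```bash
python3 c.py c2|grep -v "px \[ *[5-6]"; python3 -c "
from h import *
togo(.4575,.0038,.1,4.5)"
```

```text
T [ 0.5108 -0.3472  0.2014] clock 14.175
px [247  44 140  10] ztop 0.016 circ 0.6242 -0.3108 r 0.0503 mean [ 0.6242 -0.3102] col [ 70. 113. 159.] rect [ 624.5 -310.7] [  6.4 100.3] 17.3
px [251 157 131   8] ztop 0.016 circ 0.5470 -0.3344 r 0.0499 mean [ 0.5481 -0.3341] col [ 67. 108. 153.] rect [ 548.1 -334.1] [ 5.6 99.5] 17.3
px [  0 170  58  77] ztop 0.029 circ 0.4448 -0.1204 r 0.0299 mean [ 0.4471 -0.1287] col [160. 161. 159.] rect [ 445.5 -127.5] [56.5 40.9] 4.3
px [255 172 123  97] ztop 0.053 circ 0.5089 -0.3473 r 0.0330 mean [ 0.5099 -0.3466] col [92. 94. 94.] rect [ 509.  -346.9] [64.9 64.6] 45.0
px [259 286 116  68] ztop 0.065 circ 0.4306 -0.3713 r 0.0148 mean [ 0.4325 -0.3707] col [119. 127. 133.] rect [ 430.8 -371.1] [28.2 28.3] 21.9
togo [-0.3505 -0.054   0.0987] turn rz -77.2 az now -72.7 tilt [-1.000e-02 -1.200e-01 -7.273e+01]
```

Emit:
servo_tool:
  motion:
    - [1, -0.35, -0.054, 0.03, 0, 0, -77]
    - [1, -0.35, -0.054, 0.03, 0, 0, -77]
    - [1, -0.35, -0.054, 0.03, 0, 0, -77]
    - [1, -0.35, -0.054, 0.03, 0, 0, -77]
    - [1, -0.35, -0.054, 0.03, 0, 0, -77]
    - [1, -0.35, -0.054, 0.03, 0, 0, -77]
    - [1, -0.35, -0.054, 0.03, 0, 0, -77]
    - [1, -0.35, -0.054, 0.03, 0, 0, -77]
    - [1, -0.35, -0.054, 0.03, 0, 0, -77]
    - [1, -0.35, -0.054, 0.03, 0, 0, -77]

```text
clock: 15.42
position: [0.457, 0.0031, 0.168]
ee_rot: [0.999, 0.035, -0.0, -0.0]
ft_force: [-0.0, -0.2, 0.5]
grip_width: 0.997
```

```bash
python3 c.py w3; python3 -c "
from h import *
togo(.4575,.0038,.003,4.5)"
```

```text
T [0.457  0.0031 0.168 ] clock 15.475
px [302   1  72  80] ztop 0.045 circ 0.4601 0.1178 r 0.0211 mean [0.4603 0.1181] col [93. 91. 88.] rect [460.3 117.9] [41.  41.3] 36.3
px [501   0  82  30] ztop 0.051 circ 0.5832 0.1497 r 0.0150 mean [0.583 0.146] col [104.  42.  83.] rect [583.7 145.4] [29.8  8.6] 6.1
px [615   5  25  64] ztop 0.034 circ 0.6507 0.1411 r 0.0152 mean [0.6461 0.1399] col [90. 36. 70.] rect [647.1 140.3] [ 7.3 30.1] 12.7
px [631 149   9  31] ztop 0.022 circ 0.6800 0.0594 r 0.0101 mean [0.6766 0.0589] col [104. 106. 104.] rect [677.4  58.7] [ 5.7 20. ] 14.8
px [286 189  66  71] ztop 0.045 circ 0.4574 0.0038 r 0.0295 mean [0.4575 0.0048] col [106. 102.  98.] rect [457.3   4. ] [41.4 42. ] 4.2
px [566 299  74  80] ztop 0.025 circ 0.6890 -0.0747 r 0.0337 mean [ 0.6845 -0.0728] col [206. 204. 207.] rect [684.6 -74.7] [57.2 64.7] 14.4
px [252 330  76  81] ztop 0.029 circ 0.4441 -0.1159 r 0.0316 mean [ 0.4441 -0.1145] col [186. 188. 186.] rect [ 444.1 -115.9] [55.  62.9] 8.0
togo [ 0.0005 -0.0005  0.1651] turn rz -0.4 az now 4.1 tilt [0.01 0.02 4.11]
```

View pics/w3.png

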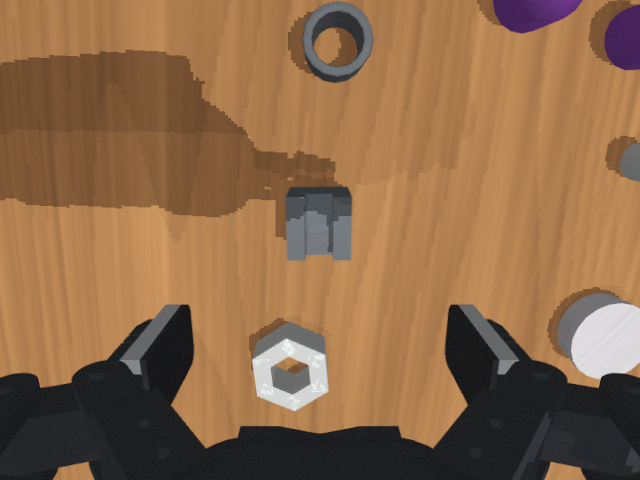

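The swage is at (319,225) with its groove along tool y, so the jaws close on the whole y faces.

Emit:
servo_tool:
  motion:
    - [1, 0, -0.001, 0.06, 0, 0, 0]
    - [1, 0, -0.001, 0.12, 0, 0, 0]
    - [1, 0, -0.001, 0.155, 0, 0, 0]
    - [1, 0, -0.001, 0.165, 0, 0, 0]
    - [1, 0, -0.001, 0.165, 0, 0, 0]
    - [0.3, 0, -0.001, 0.165, 0, 0, 0]
    - [0.3, 0, -0.001, 0.165, 0, 0, 0]
    - [0.3, 0, -0.001, 0.165, 0, 0, 0]
    - [0.3, 0, -0.001, 0.165, 0, 0, 0]
    - [0.3, 0, -0.001, 0.165, 0, 0, 0]
    - [0.3, 0, -0.001, 0.165, 0, 0, 0]

```text
clock: 16.85
position: [0.4577, 0.0044, 0.0043]
ee_rot: [0.999, 0.037, 0.001, 0.0]
ft_force: [-1.6, -0.8, 8.5]
grip_width: 0.488
```

```bash
python3 -c "
from h import *
togo(.586,-.3225,.06,-72.9)"
```

```text
togo [ 0.1037  0.3356 -0.0552] turn rz 77.2 az now 4.3 tilt [-0.05 -0.07  4.26]
```

Emit:
servo_tool:
  motion:
    - [0.3, 0, 0, -0.04, 0, 0, 0]
    - [0.3, 0, 0, -0.09, 0, 0, 0]
    - [0.3, 0.104, 0.336, -0.11, 0, 0, 77]
    - [0.3, 0.104, 0.336, -0.11, 0, 0, 77]
    - [0.3, 0.104, 0.336, -0.11, 0, 0, 77]
    - [0.3, 0.104, 0.336, -0.11, 0, 0, 77]
    - [0.3, 0.104, 0.336, -0.11, 0, 0, 77]
    - [0.3, 0.104, 0.336, -0.11, 0, 0, 77]
    - [0.3, 0.104, 0.336, -0.11, 0, 0, 77]
    - [0.3, 0.104, 0.336, -0.11, 0, 0, 77]
    - [0.3, 0.104, 0.336, -0.11, 0, 0, 77]
    - [0.3, 0.104, 0.336, -0.11, 0, 0, 77]
    - [0.3, 0.104, 0.336, -0.055, 0, 0, 77]
    - [0.3, 0.104, 0.336, -0.055, 0, 0, 77]
    - [0.3, 0.104, 0.336, -0.055, 0, 0, 77]

```text
clock: 18.73
position: [0.5865, -0.3228, 0.06]
ee_rot: [0.806, -0.593, 0.001, -0.0]
ft_force: [0.5, -0.5, -3.8]
grip_width: 0.486
```

```bash
python3 e.py pl3 .586 -.3225 .0397
```

```text
togo [-0.0005  0.0004  0.05  ] turn rz 0.2 az now -72.7 tilt [ 3.000e-02 -9.000e-02 -7.268e+01]
[ 0.6 -0.  -3.4] 0.48659911262035777 18.775
held top tool xy circ ((-0.00016243009304162115, -0.006216727197170258), 0.031056657433509827) mean [-0.0002 -0.0046 -0.0394] z med 0.0996 13330 rect ((-0.06498146057128906, -0.3570709228515625), (59.818748474121094, 42.012672424316406), 0.13129974901676178)
```

Emit:
servo_tool:
  motion:
    - [0.3, 0, 0.001, 0.03, 0, 0, 0]
    - [0.3, 0, 0.001, 0.042, 0, 0, 0]
    - [0.3, 0, 0.001, 0.047, 0, 0, 0]
    - [0.3, 0, 0.001, 0.0485, 0, 0, 0]
    - [0.3, 0, 0.001, 0.0485, 0, 0, 0]

```text
clock: 19.4
position: [0.5854, -0.3232, 0.0125]
ee_rot: [0.805, -0.593, 0.001, 0.0]
ft_force: [-6.1, 3.2, 7.2]
grip_width: 0.486
```

Emit:
servo_tool:
  motion:
    - [0.7, 0, 0, 0, 0, 0, 0]
    - [1, 0, 0, 0, 0, 0, 0]
    - [1, 0, 0, 0, 0, 0, 0]
    - [1, 0, 0, 0, 0, 0, 0]
    - [1, 0, 0, -0.04, 0, 0, 0]
    - [1, 0, 0, -0.1, 0, 0, 0]
    - [1, 0, 0, -0.16, 0, 0, 0]
    - [1, 0, 0, -0.19, 0, 0, 0]
    - [1, 0, 0, -0.19, 0, 0, 0]

```text
clock: 20.52
position: [0.5861, -0.3235, 0.2031]
ee_rot: [0.805, -0.593, 0.003, -0.0]
ft_force: [0.4, 0.7, -0.6]
grip_width: 1.0
```

```bash
python3 c.py c3|grep -v "px \[ *[5-6]"; python3 -c "
from h import *
togo(.689,.0617,.18,-20)"
```

```text
T [ 0.5861 -0.3235  0.2031] clock 20.575
px [ 0  0 69 25] ztop 0.025 circ 0.6701 -0.0845 r 0.0244 mean [ 0.6669 -0.0846] col [193. 190. 193.] rect [666.2 -85.5] [15.7 48.2] 15.8
px [252 155 130   9] ztop 0.016 circ 0.6246 -0.3103 r 0.0497 mean [ 0.6241 -0.3094] col [ 70. 112. 157.] rect [ 624.5 -310.3] [ 6.2 99. ] 17.2
px [288 185  60  67] ztop 0.053 circ 0.5853 -0.3233 r 0.0293 mean [ 0.5861 -0.3231] col [111. 108. 103.] rect [ 585.2 -323.1] [42.5 41.3] 17.1
px [256 255 122   8] ztop 0.016 circ 0.5470 -0.3343 r 0.0494 mean [ 0.5482 -0.334 ] col [ 66. 107. 151.] rect [ 548.2 -333.9] [ 6.6 98.6] 17.2
px [  0 264  75  72] ztop 0.029 circ 0.4445 -0.1163 r 0.0328 mean [ 0.4463 -0.1185] col [168. 169. 167.] rect [ 444.8 -119.5] [56.4 56.6] 9.5
px [260 269 115  95] ztop 0.053 circ 0.5090 -0.3476 r 0.0332 mean [ 0.5102 -0.3465] col [75. 75. 74.] rect [ 508.9 -346.7] [65.2 64.5] 0.5
px [263 369 109  64] ztop 0.064 circ 0.4317 -0.3708 r 0.0150 mean [ 0.4351 -0.3699] col [131. 138. 141.] rect [ 435.7 -370. ] [21.6 28.8] 18.3
togo [-0.3367 -0.2133  0.0205] turn rz -52.7 az now -72.7 tilt [ 1.000e-02 -1.200e-01 -7.273e+01]
```

View pics/c3.png

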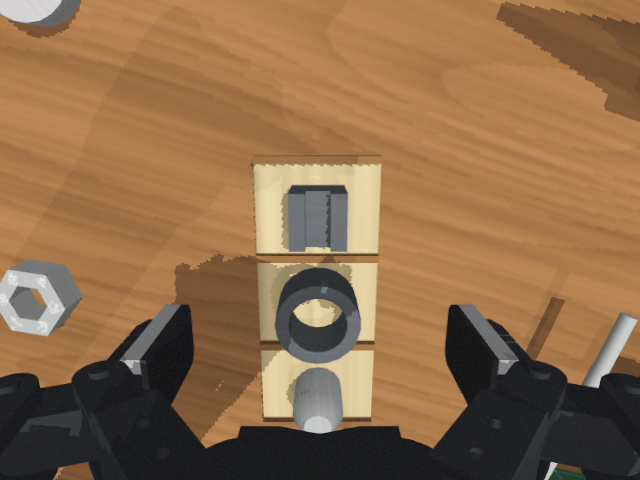

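All three parts of the long board stand in place: swage (318,220), collar (318,315), drift (318,400). Next is the slim drift.

Emit:
servo_tool:
  motion:
    - [1, -0.337, -0.213, 0.03, 0, 0, -103]
    - [1, -0.337, -0.213, 0.03, 0, 0, -103]
    - [1, -0.337, -0.213, 0.03, 0, 0, -103]
    - [1, -0.337, -0.213, 0.03, 0, 0, -103]
    - [1, -0.337, -0.213, 0.03, 0, 0, -103]
    - [1, -0.337, -0.213, 0.03, 0, 0, -103]
    - [1, -0.337, -0.213, 0.03, 0, 0, -103]
    - [1, -0.337, -0.213, 0.03, 0, 0, -103]
    - [1, -0.337, -0.213, 0.03, 0, 0, -103]
    - [1, -0.337, -0.213, 0.03, 0, 0, -103]
    - [1, -0.337, -0.213, 0.03, 0, 0, -103]
    - [1, -0.337, -0.213, 0.03, 0, 0, -103]
    - [1, -0.337, -0.213, 0.03, 0, 0, -103]

```text
clock: 22.2
position: [0.6881, 0.0621, 0.1695]
ee_rot: [0.965, 0.26, -0.0, 0.0]
ft_force: [-0.1, 0.6, 0.6]
grip_width: 0.996
```

```bash
python3 c.py w4; python3 -c "
from h import *
togo(.689,.0617,.003,30);print(monitor.get_obs()['joint_pos'].round(2))"
```

```text
T [0.6881 0.0621 0.1695] clock 22.25
px [36  0 39  8] ztop 0.029 circ 0.4695 0.1009 r 0.0081 mean [0.4714 0.1007] col [49. 47. 46.] rect [469.9 100.1] [16.  2.] 29.6
px [213   0  74  44] ztop 0.056 circ 0.5859 0.1560 r 0.0134 mean [0.5883 0.1527] col [104.  43.  82.] rect [588.2 151.9] [26.6 11.5] 30.2
px [320  60  68  71] ztop 0.057 circ 0.6651 0.1439 r 0.0150 mean [0.6649 0.1438] col [137.  62. 112.] rect [664.8 144.3] [28.6 28.6] 76.8
px [490  89 112 244] ztop 0.021 circ 0.8228 0.1401 r 0.0901 mean [0.8158 0.1587] col [171. 175. 179.] rect [823.  139.9] [ 42.  178.4] 18.8
px [298 201  42  49] ztop 0.060 circ 0.6886 0.0617 r 0.0083 mean [0.6884 0.0624] col [136. 138. 137.] rect [688.7  61.8] [15.4 15.5] 55.2
px [589 221  51  75] ztop 0.015 circ 0.9001 0.1504 r 0.0307 mean [0.8997 0.148 ] col [112. 108. 104.] rect [900.1 150.3] [15.6 60. ] 0.6
px [617 258  23  36] ztop 0.016 circ 0.9193 0.1454 r 0.0145 mean [0.9186 0.143 ] col [112. 109. 104.] rect [920.  145.2] [26.2 15. ] 88.7
px [189 330  86  78] ztop 0.025 circ 0.6898 -0.0743 r 0.0335 mean [ 0.6894 -0.0724] col [212. 209. 212.] rect [690.5 -74.1] [63.7 65.4] 12.4
px [385 365  79  75] ztop 0.027 circ 0.8347 -0.0258 r 0.0341 mean [ 0.8333 -0.0252] col [169. 179. 181.] rect [834.3 -33.6] [48.4 65.4] 80.5
togo [0.0006 0.0007 0.1667] turn rz 0.2 az now 30.2 tilt [-1.000e-02  1.000e-02  3.021e+01]
[ 0.33  0.62 -0.74  1.31  0.41  1.36  0.12]
```

Emit:
servo_tool:
  motion:
    - [1, 0.0005, 0.0005, 0.06, 0, 0, 0]
    - [1, 0.0005, 0.0005, 0.12, 0, 0, 0]
    - [1, 0.0005, 0.0005, 0.155, 0, 0, 0]
    - [1, 0.0005, 0.0005, 0.166, 0, 0, 0]
    - [1, 0.0005, 0.0005, 0.166, 0, 0, 0]
    - [0.15, 0.0005, 0.0005, 0.166, 0, 0, 0]
    - [0.15, 0.0005, 0.0005, 0.166, 0, 0, 0]
    - [0.15, 0.0005, 0.0005, 0.166, 0, 0, 0]
    - [0.15, 0.0005, 0.0005, 0.166, 0, 0, 0]
    - [0.15, 0.0005, 0.0005, 0.166, 0, 0, 0]
    - [0.15, 0.0005, 0.0005, 0.166, 0, 0, 0]
    - [0.15, 0.0005, 0.0005, 0.166, 0, 0, 0]

```text
clock: 23.75
position: [0.6893, 0.0618, 0.0047]
ee_rot: [0.965, 0.261, 0.0, 0.0]
ft_force: [-2.0, -0.5, 6.7]
grip_width: 0.315
```

```bash
python3 -c "
from h import *
togo(.49,.339,.15,73.1);togo(.471,.3445,.06,73.1)"
```

```text
togo [-0.0324 -0.3397 -0.1456] turn rz -42.8 az now 30.3 tilt [-3.000e-02 -6.000e-02  3.026e+01]
togo [-0.0461 -0.3541 -0.0556] turn rz -42.8 az now 30.3 tilt [-3.000e-02 -6.000e-02  3.026e+01]
```

Emit:
servo_tool:
  motion:
    - [0.15, 0, 0, -0.06, 0, 0, 0]
    - [0.15, 0, 0, -0.12, 0, 0, 0]
    - [0.15, -0.04, -0.354, -0.145, 0, 0, -43]
    - [0.15, -0.046, -0.354, -0.145, 0, 0, -43]
    - [0.15, -0.046, -0.354, -0.145, 0, 0, -43]
    - [0.15, -0.046, -0.354, -0.145, 0, 0, -43]
    - [0.15, -0.046, -0.354, -0.145, 0, 0, -43]
    - [0.15, -0.046, -0.354, -0.145, 0, 0, -43]
    - [0.15, -0.046, -0.354, -0.145, 0, 0, -43]
    - [0.15, -0.046, -0.354, -0.145, 0, 0, -43]
    - [0.15, -0.046, -0.354, -0.145, 0, 0, -43]
    - [0.15, -0.046, -0.354, -0.145, 0, 0, -43]

```text
clock: 25.25
position: [0.4714, 0.3435, 0.1486]
ee_rot: [0.803, 0.596, -0.0, 0.0]
ft_force: [0.2, -0.4, -2.1]
grip_width: 0.31
```

```bash
python3 e.py pl4 .471 .3445 .0553; python3 c.py w5
python3 - <<'E'
from h import *
f=np.load("w5.npz"); g=towarp(f["p"],"wrist",.008,.37,.64,.23,.43,2200,f["T"]); cv2.imwrite("pics/w5o.png",g)
E
```

```text
togo [ 0.0009 -0.0007  0.1386] turn rz 0.1 az now 73.2 tilt [-1.000e-02  2.000e-02  7.317e+01]
[-0.2 -0.1 -2.4] 0.30961425762124406 25.3
held top tool xy circ ((-1.5291385352611542e-05, -0.003132226411253214), 0.03022509254515171) mean [-0.0004 -0.0061 -0.0537] z med 0.2026 5260 rect ((-0.011583328247070312, -1.7738847732543945), (59.98952102661133, 21.968664169311523), 0.11483683437108994)
T [0.4712 0.3437 0.1486] clock 25.35
px [240 158 156  11] ztop 0.016 circ 0.4323 0.3548 r 0.0500 mean [0.4325 0.3556] col [ 59.  92. 130.] rect [432.3 354.9] [99.7  6.4] 72.9
px [  0 272  45  71] ztop 0.045 circ 0.4630 0.1255 r 0.0188 mean [0.4648 0.1336] col [68. 65. 63.] rect [465.9 130.7] [15.5 37.3] 60.0
px [246 276  63   9] ztop 0.016 circ 0.5006 0.3048 r 0.0219 mean [0.4995 0.3023] col [ 78. 122. 169.] rect [500.4 304.9] [43.2  6.4] 73.7
px [333 276  57   9] ztop 0.016 circ 0.5167 0.3608 r 0.0197 mean [0.5177 0.3622] col [ 74. 117. 163.] rect [517.3 360.6] [38.9  6.2] 73.3
px [116 409  27  34] ztop 0.048 circ 0.5700 0.1703 r 0.0045 mean [0.5687 0.1699] col [102.  42.  80.] rect [568.  169.8] [6.7 8.4] 14.0
```

View pics/w5o.png

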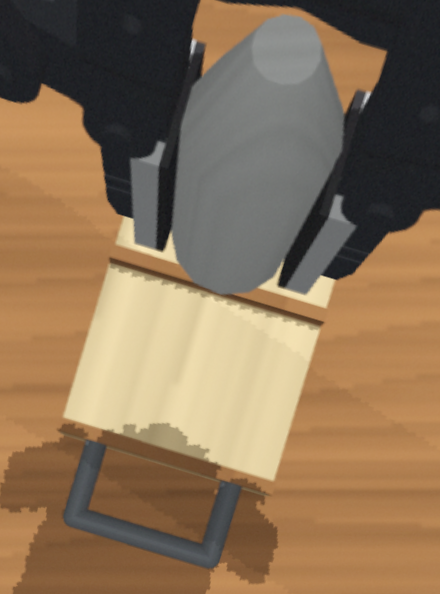

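Board axis and near cell (handle at px (150,530)) confirmed; near middle (.4705, .3437), far (.5466, .3202). Lowering slim drift.

Emit:
servo_tool:
  motion:
    - [0.15, 0, -0.0005, 0.06, 0, 0, 0]
    - [0.15, 0, -0.0005, 0.1, 0, 0, 0]
    - [0.15, 0, -0.0005, 0.125, 0, 0, 0]
    - [0.15, 0, -0.0005, 0.135, 0, 0, 0]
    - [0.15, 0, -0.0005, 0.137, 0, 0, 0]
    - [0.15, 0, -0.0005, 0.137, 0, 0, 0]

```text
clock: 26.1
position: [0.4708, 0.3449, 0.0127]
ee_rot: [0.803, 0.597, 0.001, 0.0]
ft_force: [1.6, 0.8, -1.7]
grip_width: 0.316
```

Emit:
servo_tool:
  motion:
    - [0.5, 0, 0, 0, 0, 0, 0]
    - [1, 0, 0, 0, 0, 0, 0]
    - [1, 0, 0, 0, 0, 0, 0]
    - [1, 0, 0, 0, 0, 0, 0]
    - [1, 0, 0, 0, 0, 0, 0]
    - [1, 0, 0, -0.04, 0, 0, 0]
    - [1, 0, 0, -0.1, 0, 0, 0]
    - [1, 0, 0, -0.16, 0, 0, 0]
    - [1, 0, 0, -0.19, 0, 0, 0]
    - [1, 0, 0, -0.19, 0, 0, 0]

```text
clock: 27.35
position: [0.4709, 0.3455, 0.2043]
ee_rot: [0.802, 0.597, 0.002, 0.0]
ft_force: [-0.6, -0.4, -1.5]
grip_width: 0.998
```

```bash
python3 c.py c4|grep -v "px \[ *[5-6]"; python3 -c "
from h import *
togo(.4602,.1178,.003,73)"
```

```text
T [0.4709 0.3455 0.2043] clock 27.4
px [250 151 130  10] ztop 0.016 circ 0.4320 0.3547 r 0.0497 mean [0.432  0.3549] col [ 65. 106. 150.] rect [431.4 354.8] [99.2  6.8] 73.1
px [298 191  39  47] ztop 0.068 circ 0.4708 0.3450 r 0.0082 mean [0.4705 0.345 ] col [124. 127. 125.] rect [471.1 345. ] [15.1 15.6] 72.8
px [ 10 249  71  61] ztop 0.045 circ 0.4600 0.1186 r 0.0215 mean [0.4597 0.1195] col [66. 64. 61.] rect [460.1 118.8] [41.2 40.7] 81.2
px [254 252 122   8] ztop 0.016 circ 0.5092 0.3312 r 0.0496 mean [0.5084 0.3312] col [ 68. 110. 156.] rect [508.5 331.4] [99.   6.2] 73.1
px [258 340 115   8] ztop 0.017 circ 0.5851 0.3086 r 0.0498 mean [0.5853 0.3081] col [ 67. 109. 155.] rect [585.4 308.6] [99.3  7.5] 73.1
togo [-0.2205  0.0552  0.1993] turn rz 0.3 az now 73.3 tilt [-4.000e-02 -9.000e-02  7.326e+01]
```

Emit:
servo_tool:
  motion:
    - [1, -0.22, 0.055, 0.04, 0, 0, 0]
    - [1, -0.22, 0.055, 0.06, 0, 0, 0]
    - [1, -0.22, 0.055, 0.06, 0, 0, 0]
    - [1, -0.22, 0.055, 0.06, 0, 0, 0]
    - [1, -0.22, 0.055, 0.06, 0, 0, 0]
    - [1, -0.22, 0.055, 0.06, 0, 0, 0]
    - [1, -0.22, 0.055, 0.12, 0, 0, 0]
    - [1, -0.22, 0.055, 0.17, 0, 0, 0]
    - [1, -0.22, 0.055, 0.19, 0, 0, 0]
    - [1, -0.22, 0.055, 0.199, 0, 0, 0]
    - [1, -0.22, 0.055, 0.199, 0, 0, 0]

```text
clock: 28.78
position: [0.4595, 0.1192, 0.0029]
ee_rot: [0.802, 0.597, 0.0, -0.0]
ft_force: [-0.1, 0.5, 1.0]
grip_width: 1.0
```

Emit:
servo_tool:
  motion:
    - [0.3, 0, 0, 0, 0, 0, 0]
    - [0.3, 0, 0, 0, 0, 0, 0]
    - [0.3, 0, 0, 0, 0, 0, 0]
    - [0.3, 0, 0, 0, 0, 0, 0]
    - [0.3, 0, 0, 0, 0, 0, 0]
    - [0.3, 0, 0, 0, 0, 0, 0]
  grip_force: 50

```text
clock: 29.52
position: [0.4601, 0.1179, 0.0036]
ee_rot: [0.803, 0.597, 0.0, 0.001]
ft_force: [-2.5, -1.2, 7.9]
grip_width: 0.475
```

```bash
python3 -c "
from h import *
togo(.547,.3203,.06,73.1)"
```

```text
togo [ 0.2188  0.025  -0.0564] turn rz 0.1 az now 73.2 tilt [-7.000e-02 -3.000e-02  7.324e+01]
```

Emit:
servo_tool:
  motion:
    - [0.3, 0, 0, -0.05, 0, 0, 0]
    - [0.3, 0, 0, -0.1, 0, 0, 0]
    - [0.3, 0.219, 0.025, -0.1, 0, 0, 0]
    - [0.3, 0.219, 0.025, -0.1, 0, 0, 0]
    - [0.3, 0.219, 0.025, -0.1, 0, 0, 0]
    - [0.3, 0.219, 0.025, -0.1, 0, 0, 0]
    - [0.3, 0.219, 0.025, -0.1, 0, 0, 0]
    - [0.3, 0.219, 0.025, -0.056, 0, 0, 0]
    - [0.3, 0.219, 0.025, -0.056, 0, 0, 0]
    - [0.3, 0.219, 0.025, -0.056, 0, 0, 0]

```text
clock: 30.78
position: [0.5469, 0.3202, 0.0601]
ee_rot: [0.803, 0.596, 0.0, 0.0]
ft_force: [0.3, 1.0, -2.0]
grip_width: 0.474
```

```bash
python3 e.py pl5 .547 .3203 .0404
```

```text
togo [0.0001 0.     0.0501] turn rz 0.1 az now 73.2 tilt [-1.000e-02 -4.000e-02  7.323e+01]
[ 1.1  0.3 -1.7] 0.4718600871368104 30.825
held top tool xy circ ((-2.8930353437317535e-06, -0.008859350346028805), 0.030265554785728455) mean [ 0.0005 -0.0024 -0.0395] z med 0.1 11641 rect ((-3.133584976196289, -1.5580368041992188), (57.65401077270508, 40.99518966674805), 15.972702980041504)
```

Bottom at 0.056; lower 48 mm to the plate.

Emit:
servo_tool:
  motion:
    - [0.3, 0, 0, 0.03, 0, 0, 0]
    - [0.3, 0, 0, 0.042, 0, 0, 0]
    - [0.3, 0, 0, 0.047, 0, 0, 0]
    - [0.3, 0, 0, 0.049, 0, 0, 0]
    - [0.3, 0, 0, 0.049, 0, 0, 0]

```text
clock: 31.45
position: [0.5469, 0.3208, 0.0117]
ee_rot: [0.802, 0.597, 0.0, 0.0]
ft_force: [-5.1, -3.7, 6.8]
grip_width: 0.47
```

Emit:
servo_tool:
  motion:
    - [0.7, 0, 0, 0, 0, 0, 0]
    - [1, 0, 0, 0, 0, 0, 0]
    - [1, 0, 0, 0, 0, 0, 0]
    - [1, 0, 0, 0, 0, 0, 0]
    - [1, 0, 0, -0.04, 0, 0, 0]
    - [1, 0, 0, -0.1, 0, 0, 0]
    - [1, 0, 0, -0.16, 0, 0, 0]
    - [1, 0, 0, -0.19, 0, 0, 0]
    - [1, 0, 0, -0.19, 0, 0, 0]

```text
clock: 32.58
position: [0.5473, 0.3216, 0.2025]
ee_rot: [0.802, 0.597, 0.002, 0.0]
ft_force: [0.2, -0.5, 0.6]
grip_width: 0.999
```

```bash
python3 c.py c5|grep -v "px \[ *[5-6]"
python3 - <<'E'
from h import *
p,d=eyes.camera("scene"); a=cv2.resize(p[150:400,200:580],(760,500)); cv2.imwrite("pics/fin.png",a); np.savez("scene1.npz",p=p,d=d)
W=cloud("scene",d);z=W[...,2]; n,l,s,_=cv2.connectedComponentsWithStats(((z>.02)&(z<.075)&(W[...,0]<.64)&(W[...,0]>.38)&(abs(W[...,1])<.4)).astype(np.uint8))
for i in range(1,n):
    if s[i,4]>80:
        P=W[l==i]; zt=np.percentile(P[:,2],95); t=P[P[:,2]>zt-.006]; print("scene",zt.round(3),np.round(cv2.minEnclosingCircle(t[:,:2].astype(np.float32))[0],4))
E
```

```text
T [0.5473 0.3216 0.2025] clock 32.625
px [246  41 140  10] ztop 0.017 circ 0.4328 0.3545 r 0.0502 mean [0.4322 0.3535] col [ 49.  79. 114.] rect [432.5 354.6] [100.2   6.4] 73.3
px [298  79  41  45] ztop 0.068 circ 0.4718 0.3447 r 0.0079 mean [0.4717 0.3449] col [110. 112. 110.] rect [471.4 345.2] [14.6 15.4] 50.7
px [251 153 131   9] ztop 0.016 circ 0.5085 0.3318 r 0.0497 mean [0.5085 0.3315] col [ 68. 108. 153.] rect [508.5 331.8] [99.2  6.2] 72.8
px [288 182  59  65] ztop 0.053 circ 0.5469 0.3209 r 0.0210 mean [0.5464 0.3215] col [83. 81. 78.] rect [546.9 321.1] [40.4 41. ] 39.6
px [255 253 122   8] ztop 0.016 circ 0.5878 0.3075 r 0.0494 mean [0.5849 0.3075] col [ 70. 112. 157.] rect [585.2 308.3] [98.7  6.5] 73.2
px [110 279  63  59] ztop 0.057 circ 0.5805 0.1617 r 0.0143 mean [0.5793 0.1621] col [117.  49.  94.] rect [578.4 161.3] [21.7 26.4] 21.5
px [172 378  19  38] ztop 0.046 circ 0.6688 0.1626 r 0.0098 mean [0.6679 0.1628] col [90. 37. 73.] rect [668.9 163. ] [ 5.4 19. ] 85.9
scene 0.056 [ 0.5133 -0.3438]
scene 0.028 [ 0.4454 -0.1147]
scene 0.056 [0.5864 0.1618]
scene 0.067 [0.4735 0.3464]
scene 0.053 [0.5479 0.3214]
```

View pics/fin.png

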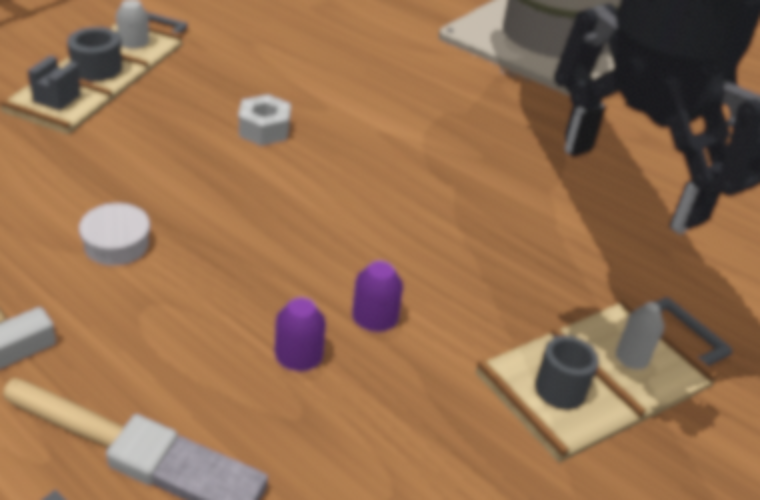

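Final picture: all five parts stand upright in their cells (long board around (95,50), short board at (567,370) and (640,335)). The nut, the tin and both purple look-alikes have not moved.

```bash
python3 -c "
from h import *
print(ticket.hand_in())"
```

```text
the job is handed in; nothing more can be done
None
```

Both tool kits are made up and handed in at about 33 s on the robot's clock, with the robot touching nothing.

- **Long board:** the stout drift (the grey one) is next to the handle, the wide collar is in the middle cell and the swage block is in the far cell.
- **Short board:** the slim drift is next to the handle and the small collar is in the other cell.
- **Left alone:** the nut, the wax tin and both purple look-alikes did not move.

**Last checks:** the wrist camera put the collars and the swage within about 1 mm of their cell middles. The slim drift was about 2 mm off and the stout drift about 2–3 mm off, so I left both. Every part's top was at the height expected for standing upright on the plate.

**Disagreements:** the scene camera reads x about 1–4 mm larger than the wrist camera (the top camera agrees with the wrist). I relied on the wrist camera, used the same way for the parts and the cells. No check failed.

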